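Clear the die bed, index to the third stop and hold

TASK

Use the bench brush, not the fingers, to sweep the three metal scraps off the steel die bed onto the bench, then stand the brush back on the bench on its bristles and let go of it. Then take the black bar knob of the index plate and turn it clockwise from its home position, counting the clicks, to the third stop without running on towards the fourth; it springs back when let go, so finish while still gripping it and holding it at the third stop. Leave the glass dome, screwdriver stand, beaker and loupe where they are.

Things in the scene. Friction and masses are not known exactly. Their poses are not given: they have to be found in the camera images.
- fixture: fixed low block, 116 (x) by 288 mm (y), top 18 mm above the bench; origin on the bench. The bright steel die bed runs from y = -140 to -18 mm, flat, open on its -x, +x and -y sides; the blue part from y = -18 to +148 mm carries at (0, 90 mm) a fixed black dial (114 mm across, top 22 mm above the bench) and the index plate with its knob
- knob_grip (a point): point on the index plate's vertical turning axis, in the black bar knob, 52 mm above the bench. The bar is 44 mm long (this point's x), 14 mm wide (y), from 30 to 62 mm above the bench, on an aluminium plate 84 mm across, top 30 mm above the bench. A red line on the plate, on the bar's -x side, points to the dial's marks. The frame turns with the knob
- index (a joint): plate angle (rad): 0 at home (red line at red mark), growing clockwise seen from above to an end stop at 2.0. Stops (clicks) every 0.419 (24 deg), at the dial's white marks: 0.419, 0.838, third 1.257, 1.676. Turning takes 0.06 to 0.08 N m against a spring, plus or minus 0.03 to 0.06 as it clicks; from any stop it runs home unless held. A firm grip (about 40 N) holds it
- brush: loose bench brush standing on its bristles, about 140 g, 82 mm tall. Origin at its centre, 41 mm above its underside, z up, long side along its x. Light wooden grip on top, 90 mm long (x), 20 mm wide (y), from 1 to 41 mm above the origin; below it a wooden head 104 x 34 mm, 12 mm thick, and stiff grey bristles 100 x 30 mm, 30 mm deep
- scrap1: loose scrap, brass hexagon 17 mm across, 10 mm thick, 14 g; origin at its centre. It starts on the die bed
- scrap2: loose scrap, copper block 15 x 12 x 10 mm, 14 g; origin at its centre. It starts on the die bed
- scrap3: loose scrap, brass T-shaped block 17 x 16 x 12 mm, 15 g; origin at its centre. It starts on the die bed
- dome: blue dish under a clear glass dome, 100 mm across, 87 mm tall; loose, origin at the centre of its underside; to be left alone
- stand: round grey screwdriver stand with a red button and six upright small screwdrivers, 90 mm across, 97 mm tall; loose, origin at the centre of its underside; to be left alone
- beaker: small glass beaker, 62 mm across, 60 mm tall; loose, origin at the centre of its underside; to be left alone
- loupe: black eye loupe standing on its wide end, 38 mm across, 36 mm tall; loose, origin at the centre of its underside; to be left alone
There are look-alikes about, which are no part of the job. There is more than one size of the brush; the job needs the largest.

How it is judged:
By the outcome, as a careful person would: the job done as asked, in the order asked, and still so for the second after the job is handed in, while the arm keeps its last pose, push and grip.
It also fails if it takes over 58 s, if anything falls off the work surface, if the arm or the gripper's body presses on something with over 40 N, if the wrist force passes 120 N, or if a joint passes its speed limit or range.

ROBOT

A 7-joint arm with a two-finger parallel gripper is mounted at the origin on the work surface. World frame = base frame: x ahead of the robot, y to its left, z up, the work surface at z = 0. Lengths are in m, angles in rad, forces in N, time in s.
With the tool pointing down it reaches from about 0.4 to 0.85 m from the base axis. Payload 4.4 kg.
Tool frame: the origin (TCP) lies midway between the tips of the shut fingers; the grasp point (between the pads) lies 19 mm behind it (arm.grip_depth is the distance from the TCP to the grasp point, in m); z points along the fingers, y is the direction in which the jaws open and shut (so a half turn about z gives the same grasp; the last joint's range is limited). The gripper opens to 94 mm and grips with 3 to 60 N. Pads are 16 mm wide; open, the fingers measure 119 mm over their backs; the gripper's body (75 mm by 177 mm) begins 78 mm behind the grasp point.
Start: joints at [1.125, 0.628, 0.038, 1.517, -0.027, 0.996, -0.02], TCP at [0.241, -0.604, 0.205] pointing down, gripper open.
Joint ranges: [-3.06, 3.06], [-0.37, 2.12], [-1.25, 1.32], [0.18, 2.47], [-1.1, 4.24], [0.23, 1.98], [-2.94, 2.94]. Speed limits (rad/s): [2.57, 2.57, 3.14, 3.14, 3.14, 3.14, 3.14].

INTERFACE

Orientations are given as a unit quaternion [x, y, z, w].
In Python, from station import arm gives the robot as it stands. The module is installed in compiled form; this text tells all that it offers.
- The arm moves only by the tool play_rows, never from a script. Its argument "deltas" is a list of rows, each a list of 3 entries, a list of its own where there are three numbers: the shift along the tool's x, y, z in mm, then the turn about the tool's z in degrees, then the closure, from 0 (fully open) to 1 (shut). In form: [[[tx, ty, tz], spin, jaw], ...]. A call has 1 to 8 rows; each row is the pose to reach, as a shift and turn from the pose commanded when the call began, along the tool's axes at that moment; what a row does not reach only later rows make up. A row lasts 1/12 s, in which the tool goes at most 41.7 mm and 7.16 degrees, less where a joint would pass 70% of its speed; a pose out of reach is approached as far as the arm can. A call with a gripper value outside its range is refused whole. The fingers move at their own pace and stop on an object; "newtons" is the grip in N (left out, the last holds). Time passes only in rows, so rows that repeat a pose let the fingers close. It gives the time, the measured TCP pose, the force and the opening at its end, in the units of the state.
- arm.get_obs(): the state, without advancing time (a new reading comes with each control period).
- arm.grab_frame(name): name is "scene" or "top"; returns a dict with "image" (420x560x3 uint8, red, green, blue), "fx", "fy", "cx", "cy" (pixels), "R" (3x3) and "t" (3): a world point X has camera coordinates R X + t. Camera axes: x right, y down, z forward; pixel columns grow to the right and rows downward; lengths in m; the calibration is good to about 2 mm. A picture is of the moment at which its call begins. There is no depth.
- arm.close_job(): hands the job in, once; it reports no verdict.
The state is a dict: "clock": time; "joints": joint angles; "joint_velocities": joint speeds; "tau": joint torques, N m; "eef_pos": TCP position; "orientation": TCP orientation; "wrist_force": force on the tool from outside, world axes, zero at the start; "torque": the same for the moment, N m; "opening": opening from 0.0 (shut) to 1.0 (fully open).
Only numpy, scipy, OpenCV 4.12 (cv2) and the standard library are available. Lean on these libraries where they do the work, as an engineer would, in place of code of your own. Each camera call takes 0.05 s, during which the arm holds its last target.

## Working session

There is one attempt and no reset: what is moved stays moved. The work goes in short steps, Python scripts to look and compute and a tool call to move; the robot and the scene stay as the last step left them, time stands still between calls to the robot, and variables do not carry over. Pictures are saved under pics/ and viewed, and the job is handed in when it is done.

Besides the shell and the picture viewer there is one more tool, called after ">>>" in YAML: its name, and indented under it one key for each argument. play_rows: Moves the arm, as the interface text tells. Its arguments: {"type":"object","properties":{"deltas":{"type":"array"},"newtons":{"type":"number"}},"required":["deltas"]}

```bash
mkdir -p pics; cat > h.py <<'E'
import numpy as np, cv2
from station import arm
def grab(n,save=None):
    f=arm.grab_frame(n)
    if save: cv2.imwrite(f'pics/{save}.png',f['image'][:,:,::-1])
    return f
def ray(f,u,v,z):
    d=np.array([(u-f['cx'])/f['fx'],(v-f['cy'])/f['fy'],1.0])
    R=np.array(f['R']);t=np.array(f['t']);c=-R.T@t;d=R.T@d
    return c+d*(z-c[2])/d[2]
def proj(f,X):
    p=np.array(f['R'])@np.array(X)+np.array(f['t'])
    return f['cx']+f['fx']*p[0]/p[2], f['cy']+f['fy']*p[1]/p[2]
E
python3 - <<'E'
from h import *
for n in('scene','top'):
    f=grab(n,n+'0'); R=np.array(f['R']);print(n,-R.T@np.array(f['t']),R.round(3).tolist(),f['fx'],f['fy'],f['cx'],f['cy'])
o=arm.get_obs();print({k:np.round(v,3).tolist() for k,v in o.items()})
E
```

```text
scene [1.18721744 0.19297677 1.01892839] [[-0.296, 0.955, -0.016], [0.784, 0.234, -0.575], [-0.545, -0.182, -0.818]] 432.0671420564794 432.0671420564794 281.55556054369305 211.08765117328008
top [0.44234913 0.01480457 1.37849375] [[0.009, -1.0, 0.015], [-0.997, -0.01, -0.074], [0.074, -0.014, -0.997]] 416.59685758034016 416.59685758034016 281.87126958227697 203.21194539537458
{'clock': 0.1, 'joints': [1.125, 0.629, 0.038, 1.518, -0.027, 0.996, -0.02], 'joint_velocities': [-0.0, -0.003, 0.001, -0.002, 0.0, 0.001, -0.001], 'tau': [0.001, -55.079, 1.147, -18.712, -0.052, 0.019, 0.0], 'eef_pos': [0.241, -0.603, 0.205], 'orientation': [0.982, 0.189, -0.0, -0.001], 'wrist_force': [-0.234, -0.514, 0.156], 'torque': [0.003, 0.009, 0.006], 'opening': 0.997}
```

View pics/scene0.png

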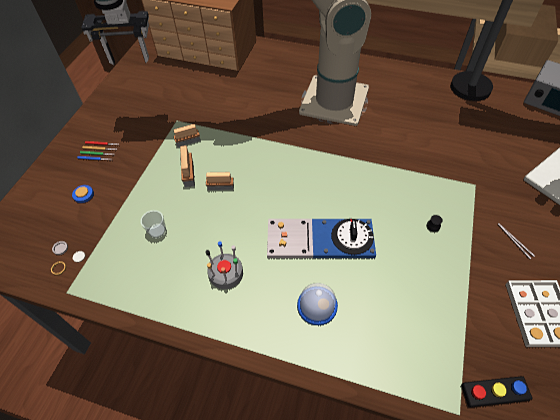

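View pics/top0.png

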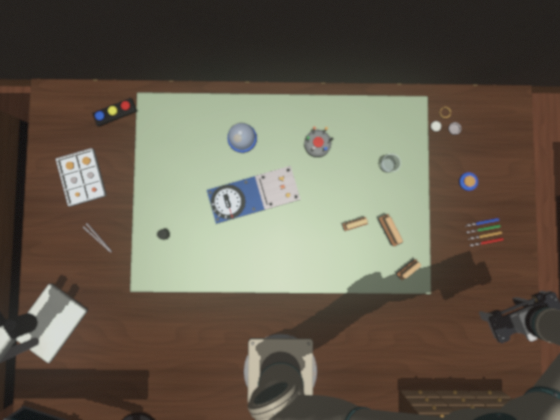

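Scene view: there are three brushes, at (186,164), (220,180) and (186,132), which are top-view (390,229), (355,224) and (408,269). The one at top (390,229) looks largest. The fixture is at top (253,194), with scraps on its bed near (283,187). I'll check with close crops.

```bash
python3 - <<'E'
import cv2
a=cv2.imread('pics/top0.png');b=cv2.imread('pics/scene0.png')
cv2.imwrite('pics/c1.png',cv2.resize(a[190:290,330:440],None,fx=5,fy=5,interpolation=cv2.INTER_CUBIC))
cv2.imwrite('pics/c2.png',cv2.resize(a[160:230,200:310],None,fx=7,fy=7,interpolation=cv2.INTER_CUBIC))
cv2.imwrite('pics/c3.png',cv2.resize(b[210:265,260:385],None,fx=6,fy=6,interpolation=cv2.INTER_CUBIC))
cv2.imwrite('pics/c4.png',cv2.resize(b[115:195,160:245],None,fx=6,fy=6,interpolation=cv2.INTER_CUBIC))
E
```

```text
(no output)
```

View pics/c1.png

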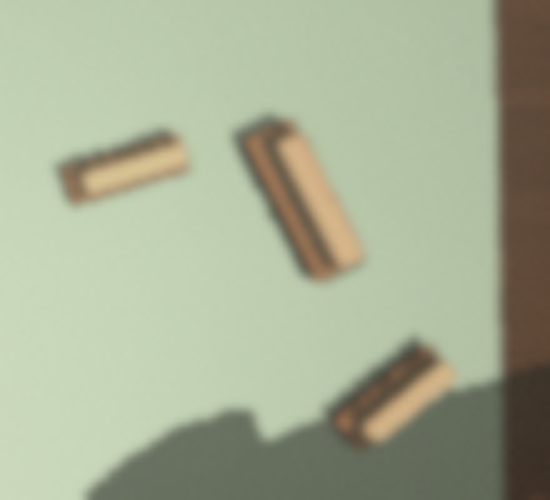

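View pics/c2.png

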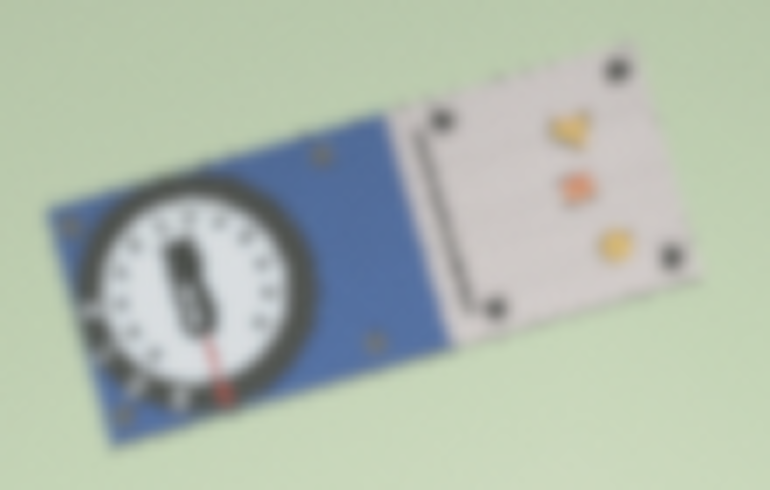

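View pics/c3.png

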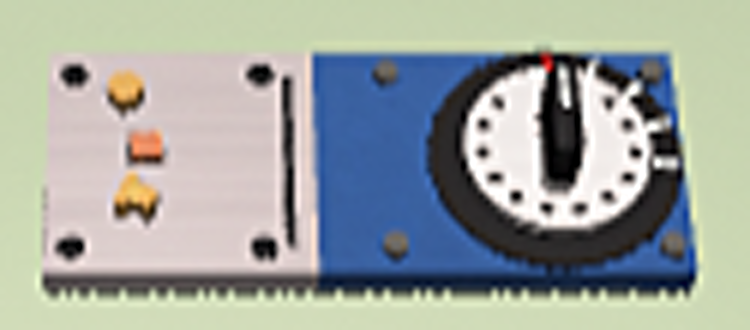

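View pics/c4.png

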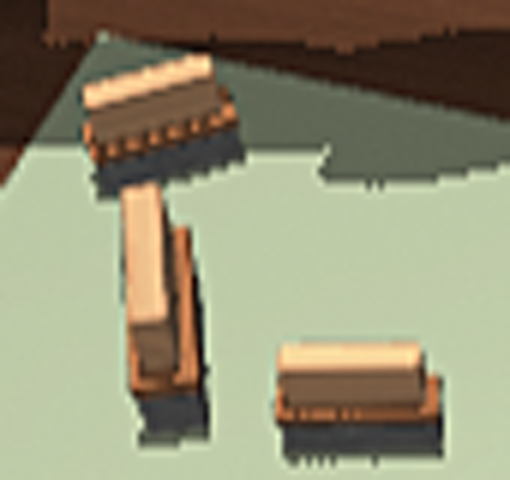

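Crops: the large brush's light grip top spans scene crop (122,185)–(166,322) and is clearly the longest. The dial's red mark is at its -x side. White marks run clockwise from it. Now measuring.

```bash
python3 - <<'E'
from h import *
S=grab('scene');T=grab('top')
c4=lambda p:(p[0]/6+160-.4,p[1]/6+115-.4); c1=lambda p:(p[0]/5+330-.4,p[1]/5+190-.4)
c3=lambda p:(p[0]/6+260-.4,p[1]/6+210-.4); c2=lambda p:(p[0]/7+200-.4,p[1]/7+160-.4)
def rep(name,f,cc,pts,z):
    P=np.array([ray(f,*cc(p),z) for p in pts])
    r=cv2.minAreaRect((P[:,:2]*1000).astype(np.float32)); print(name,np.round(P[:,:2]*1000).tolist(),'ctr',np.round(r[0],1),np.round(r[1],1),round(r[2],1))
# masks for grip top
for f,n,box in((S,'S',(145,185,178,172)),(T,'T',(210,250,375,408))):
    im=f['image'];r0,r1,c0,c1_=box
    hsv=cv2.cvtColor(im,cv2.COLOR_RGB2HSV);m=((hsv[...,0]<25)&(hsv[...,1]>60)&(hsv[...,2]>(175 if n=='T' else 215))).astype(np.uint8)
    k=np.zeros_like(m);k[140:190,175:200]=1
    if n=='T':k[:]=0;k[205:250,372:410]=1
    ys,xs=np.nonzero(m*k);P=np.array([ray(f,x,y,.082)[:2]*1000 for x,y in zip(xs,ys)]).astype(np.float32)
    print(n,len(P),cv2.minAreaRect(P))
rep('gripS',S,c4,[(122,185),(160,182),(166,318),(127,322)],.082)
rep('gripT',T,c1,[(275,138),(297,130),(365,258),(340,270)],.082)
rep('bristles foot S',S,c4,[(140,440),(207,438)],0)
fx=[(48,55),(668,55),(693,278),(42,278)]
rep('fixS',S,c3,fx,.018)
rep('fixT',T,c2,[(48,210),(622,47),(700,280),(112,446)],.018)
rep('bedboundaryS',S,c3,[(312,55),(318,278)],.018)
rep('scrapsS h,c,T',S,c3,[(126,88),(146,146),(136,195)],.025)
rep('scrapsT h,c,T',T,c2,[(616,245),(578,188),(570,130)],.025)
rep('knobS',S,c3,[(562,75),(562,185)],.06)
rep('knobT',T,c2,[(178,238),(202,335)],.062)
rep('dialT',T,c2,[(198,295)],.022); rep('redmarkT',T,c2,[(226,398)],.022);rep('redS',S,c3,[(547,62)],.022)
for n,p,q in(('dome',(242,138),(317,312)),('stand',(318,142),(226,272)),('beaker',(388,164),(154,228)),('loupe',(163,234),(435,226))):
    print(n,ray(T,*p,.03)[:2].round(3),ray(S,*q,.0)[:2].round(3))
print('small', ray(T,355,224,.05).round(3),ray(T,408,269,.05).round(3))
E
```

```text
S 127 ((457.7279357910156, -346.9976501464844), (84.01810455322266, 17.16718101501465), 24.86078453063965)
T 149 ((458.5659484863281, -354.5894775390625), (85.73817443847656, 15.53583812713623), 26.33841896057129)
gripS [[421.0, -377.0], [414.0, -360.0], [495.0, -320.0], [502.0, -337.0]] ctr [ 457.7 -348.4] [91.5 18.8] 26.3
gripT [[498.0, -325.0], [503.0, -339.0], [424.0, -381.0], [416.0, -365.0]] ctr [ 460.7 -352.7] [91.  17.4] 26.0
bristles foot S [[512.0, -344.0], [501.0, -312.0]] ctr [ 506.2 -327.7] [33.6  0. ] 108.7
fixS [[556.0, -60.0], [474.0, 216.0], [588.0, 248.0], [670.0, -25.0]] ctr [571.9  95.3] [118.5 288.1] 16.6
fixT [[585.0, 243.0], [665.0, -25.0], [556.0, -62.0], [475.0, 211.0]] ctr [570.9  90.5] [115.8 284.8] 16.4
bedboundaryS [[521.0, 58.0], [635.0, 91.0]] ctr [578.   74.7] [118.2   0. ] -163.8
scrapsS h,c,T [[568.0, -18.0], [595.0, 0.0], [621.0, 3.0]] ctr [593.3  -4.2] [57.3  6.6] 21.8
scrapsT h,c,T [[571.0, -23.0], [597.0, -5.0], [625.0, -1.0]] ctr [596.5  -8.7] [58.1  6.6] 22.2
knobS [[528.0, 173.0], [584.0, 184.0]] ctr [555.8 178.3] [57.  0.] -168.2
knobT [[568.0, 177.0], [525.0, 165.0]] ctr [546.5 170.7] [45.4  0. ] -165.1
dialT [[546.0, 172.0]] ctr [545.7 171.7] [0. 0.] 0.0
redmarkT [[498.0, 158.0]] ctr [497.9 157.8] [0. 0.] 0.0
redS [[497.0, 164.0]] ctr [496.6 163.6] [0. 0.] 0.0
dome [0.755 0.128] [0.774 0.14 ]
stand [ 0.745 -0.121] [ 0.737 -0.116]
beaker [ 0.675 -0.351] [ 0.667 -0.362]
loupe [0.439 0.377] [0.434 0.392]
small [ 0.476 -0.238  0.05 ] [ 0.335 -0.406  0.05 ]
```

```bash
cat >> h.py <<'E'
from scipy.spatial.transform import Rotation as Ro
def go(x,y,z,yaw=None):
    o=arm.get_obs();R=Ro.from_quat(o['orientation']).as_matrix()
    d=R.T@(np.array([x,y,z])-o['eef_pos'])*1000
    cy=np.degrees(np.arctan2(R[1,0],R[0,0]));s=0 if yaw is None else -(yaw-cy)
    print('t',round(o['clock'],2),'pos',np.round(np.array(o['eef_pos'])*1000,1),'yaw',round(cy,2),'F',np.round(o['wrist_force'],1),'op',round(o['opening'],3),'| delta',d.round(1),'spin',round((s+180)%360-180,2),'tiltz',R[:,2].round(3))
E
python3 -c "
from h import *
go(.4585,-.3505,.15,26);go(.4585,-.3505,.048,26)"
```

```text
t 0.2 pos [ 240.9 -603.3  204.9] yaw 21.76 F [ 0.5 -0.1  0.4] op 0.998 | delta [ 295.8 -154.1   55.1] spin -4.24 tiltz [-0.     0.001 -1.   ]
t 0.2 pos [ 240.9 -603.3  204.9] yaw 21.76 F [ 0.5 -0.1  0.4] op 0.998 | delta [ 295.8 -153.9  157.1] spin -4.24 tiltz [-0.     0.001 -1.   ]
```

>>> play_rows:
  deltas:
    - [[37,-19,7],-1,0]
    - [[74,-38,14],-2,0]
    - [[111,-58,21],-3,0]
    - [[148,-77,28],-4.2,0]
    - [[185,-96,35],-4.2,0]
    - [[222,-115,42],-4.2,0]
    - [[259,-135,49],-4.2,0]
    - [[296,-154,55],-4.2,0]
  newtons: 30

```text
clock: 0.87
eef_pos: [0.4564, -0.3528, 0.1507]
orientation: [0.974, 0.224, -0.0, -0.0]
wrist_force: [0.4, -1.3, -0.2]
opening: 0.997
```

```bash
python3 -c "
from h import *
go(.4585,-.3505,.048,26);grab('scene','s1');grab('top','t1')
a=cv2.imread('pics/s1.png')[100:220,130:290];b=cv2.imread('pics/t1.png')[180:270,340:460]
cv2.imwrite('pics/m1.png',np.hstack([cv2.resize(a,(480,360)),cv2.resize(b,(320,240)).repeat(1,0)[:240] if 0 else cv2.copyMakeBorder(cv2.resize(b,(320,240)),0,120,0,0,0)]))"
```

```text
t 0.87 pos [ 456.4 -352.8  150.7] yaw 25.94 F [ 0.4 -1.3 -0.2] op 0.997 | delta [  2.9  -1.1 102.7] spin -0.06 tiltz [-0.  0. -1.]
```

View pics/m1.png

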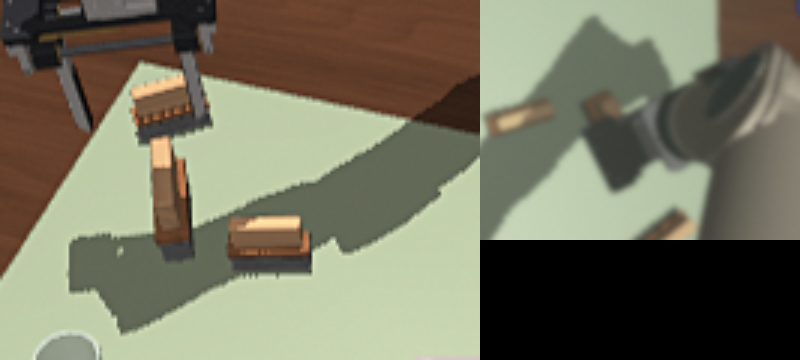

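>>> play_rows:
  deltas:
    - [[0,0,35],0,0]
    - [[0,0,65],0,0]
    - [[0,0,90],0,0]
    - [[0,0,102],0,0]
    - [[0,0,102],0,0]

```text
clock: 1.38
eef_pos: [0.4537, -0.3536, 0.0466]
orientation: [0.974, 0.224, -0.002, -0.002]
wrist_force: [-0.4, -0.2, -0.0]
opening: 1.001
```

```bash
python3 -c "
from h import *
go(.4585,-.3505,.048,26);grab('scene','s2')
a=cv2.imread('pics/s2.png')[100:220,130:290]
cv2.imwrite('pics/m2.png',cv2.resize(a,(640,480)))"
```

```text
t 1.38 pos [ 453.7 -353.6   46.6] yaw 25.94 F [-0.4 -0.2 -0. ] op 1.001 | delta [ 5.7 -0.7 -1.4] spin -0.06 tiltz [-0.004  0.003 -1.   ]
```

View pics/m2.png

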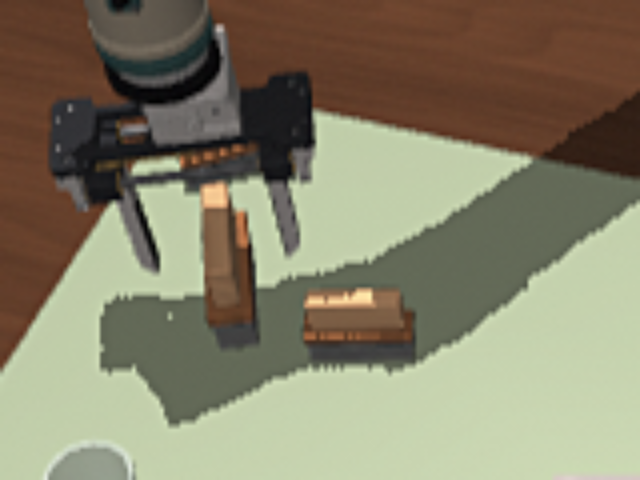

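>>> play_rows:
  deltas:
    - [[5,0,-1],0,0]
    - [[5,0,-1],0,1]
    - [[5,0,-1],0,1]
    - [[5,0,-1],0,1]
    - [[5,0,-1],0,1]
    - [[5,0,-1],0,1]
    - [[5,0,-1],0,1]
    - [[5,0,-1],0,1]

```text
clock: 2.1
eef_pos: [0.4601, -0.3524, 0.0503]
orientation: [0.974, 0.225, 0.0, 0.0]
wrist_force: [0.0, -0.3, -0.3]
opening: 0.538
```

```bash
python3 -c "
from h import *
go(.4585,-.3505,.048,26)"
```

```text
t 2.1 pos [ 460.1 -352.4   50.3] yaw 25.96 F [ 0.  -0.3 -0.3] op 0.538 | delta [-0.6 -2.4  2.3] spin -0.04 tiltz [ 0. -0. -1.]
```

>>> play_rows:
  deltas:
    - [[0,0,0],0,1]
    - [[0,0,0],0,1]
    - [[0,0,0],0,1]
    - [[0,0,0],0,1]
    - [[0,0,0],0,1]
    - [[0,0,0],0,1]

```text
clock: 2.6
eef_pos: [0.46, -0.3521, 0.0501]
orientation: [0.974, 0.225, -0.0, -0.0]
wrist_force: [-1.3, 0.5, -0.5]
opening: 0.211
```

```bash
python3 -c "
from h import *
go(.4585,-.3505,.048,26)"
```

```text
t 2.6 pos [ 460.  -352.1   50.1] yaw 25.97 F [-1.3  0.5 -0.5] op 0.211 | delta [-0.7 -2.1  2.1] spin -0.03 tiltz [-0.  0. -1.]
```

>>> play_rows:
  deltas:
    - [[0,0,-30],0,1]
    - [[0,0,-60],0,1]
    - [[0,0,-90],0,1]
    - [[0,0,-90],0,1]
    - [[0,0,-90],0,1]

```text
clock: 3.02
eef_pos: [0.4611, -0.3531, 0.1416]
orientation: [0.974, 0.225, 0.001, 0.001]
wrist_force: [0.2, -0.7, -1.5]
opening: 0.213
```

```bash
python3 -c "
from h import *
go(.5852,.0325,.14,16.5)"
```

```text
t 3.02 pos [ 461.1 -353.1  141.6] yaw 25.96 F [ 0.2 -0.7 -1.5] op 0.213 | delta [ 280.4 -292.3    1.1] spin 9.46 tiltz [ 0.003 -0.002 -1.   ]
```

>>> play_rows:
  deltas:
    - [[20,-20,0],1,1]
    - [[45,-47,0],2.5,1]
    - [[70,-73,0],4,1]
    - [[98,-102,0],5.5,1]
    - [[126,-131,0],7,1]
    - [[154,-160,0],8.5,1]
    - [[182,-189,0],9.5,1]
    - [[210,-218,0],9.5,1]

```text
clock: 3.68
eef_pos: [0.5524, -0.0624, 0.1383]
orientation: [0.99, 0.143, -0.002, -0.0]
wrist_force: [1.1, -0.3, -1.4]
opening: 0.211
```

```bash
python3 -c "
from h import *
go(.5852,.0325,.14,16.5)"
```

```text
t 3.68 pos [552.4 -62.4 138.3] yaw 16.41 F [ 1.1 -0.3 -1.4] op 0.211 | delta [ 58.3 -81.8  -1.8] spin -0.09 tiltz [-0.004 -0.    -1.   ]
```

>>> play_rows:
  deltas:
    - [[20,-28,0],0,1]
    - [[38,-54,0],0,1]
    - [[52,-75,0],0,1]
    - [[58,-83,0],0,1]
    - [[58,-83,0],0,1]
    - [[58,-83,0],0,1]
    - [[58,-83,0],0,1]

```text
clock: 4.27
eef_pos: [0.5846, 0.0286, 0.1395]
orientation: [0.99, 0.142, -0.001, 0.001]
wrist_force: [-0.6, -0.2, -1.5]
opening: 0.21
```

```bash
python3 -c "
from h import *
go(.5852,.0325,.069,16.5);S=grab('scene','s3');T=grab('top','t3')
a=cv2.imread('pics/s3.png')[120:280,240:400]
b=cv2.imread('pics/t3.png')[140:250,190:330]
cv2.imwrite('pics/m3.png',np.hstack([cv2.resize(a,(400,400)),cv2.resize(b,(400,400))]))"
```

```text
t 4.27 pos [584.6  28.6 139.5] yaw 16.29 F [-0.6 -0.2 -1.5] op 0.21 | delta [ 1.8 -3.7 70.5] spin -0.21 tiltz [-0.002 -0.002 -1.   ]
```

View pics/m3.png

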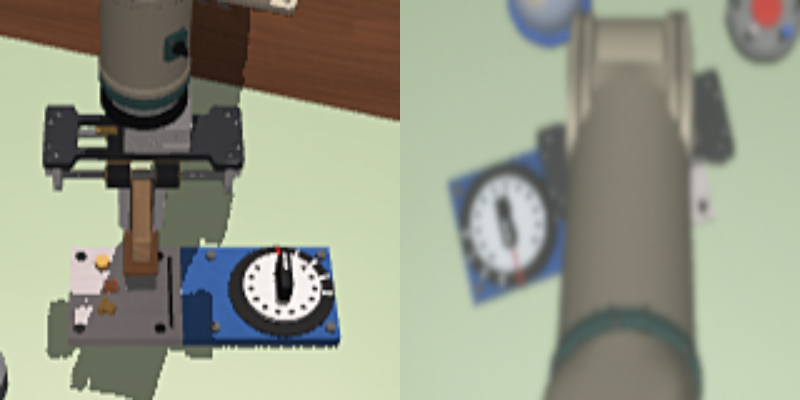

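>>> play_rows:
  deltas:
    - [[1,-4,20],0,1]
    - [[1,-4,40],0,1]
    - [[1,-4,57],0,1]
    - [[1,-4,66],0,1]
    - [[1,-4,70],0,1]
    - [[1,-4,70],0,1]
    - [[1,-4,70],0,1]

```text
clock: 4.95
eef_pos: [0.586, 0.0351, 0.0708]
orientation: [0.99, 0.143, 0.0, 0.0]
wrist_force: [0.6, -0.3, -0.8]
opening: 0.213
```

```bash
python3 -c "
from h import *
go(.5852,.0325,.069,16.5);S=grab('scene','s4')
a=cv2.imread('pics/s4.png')[180:270,250:390]
cv2.imwrite('pics/m4.png',cv2.resize(a,(780,500)))"
```

```text
t 4.95 pos [586.   35.1  70.8] yaw 16.41 F [ 0.6 -0.3 -0.8] op 0.213 | delta [-1.5  2.3  1.8] spin -0.09 tiltz [ 0.001 -0.    -1.   ]
```

View pics/m4.png

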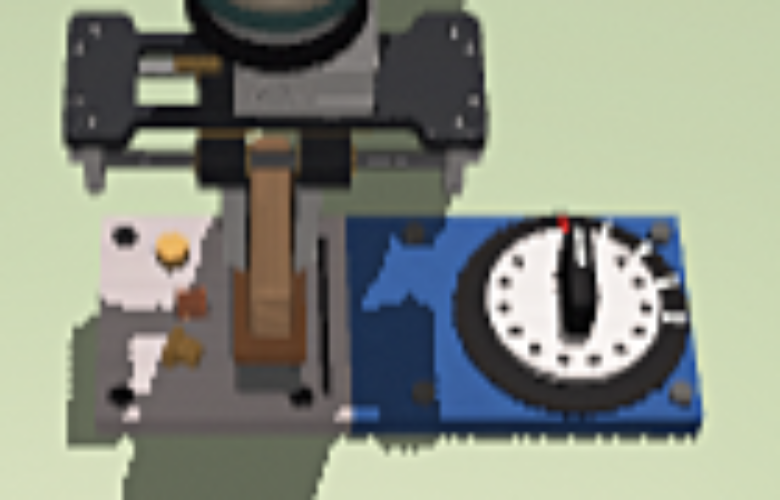

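>>> play_rows:
  deltas:
    - [[0,5,1.5],0,1]
    - [[0,12,1.5],0,1]
    - [[0,19,1.5],0,1]
    - [[0,26,1.5],0,1]
    - [[0,33,1.5],0,1]
    - [[0,40,1.5],0,1]
    - [[0,47,1.5],0,1]
    - [[0,54,1.5],0,1]

```text
clock: 5.67
eef_pos: [0.601, -0.0169, 0.0687]
orientation: [0.99, 0.143, 0.0, 0.0]
wrist_force: [-0.3, 1.6, -1.1]
opening: 0.209
```

```bash
python3 -c "
from h import *
go(.5852,.0325,.069,16.5);S=grab('scene','s5')
a=cv2.imread('pics/s5.png')[180:270,240:380]
cv2.imwrite('pics/m5.png',cv2.resize(a,(780,500)))"
```

```text
t 5.67 pos [601.  -16.9  68.7] yaw 16.45 F [-0.3  1.6 -1.1] op 0.209 | delta [ -1.2 -51.8  -0.3] spin -0.05 tiltz [ 0. -0. -1.]
```

View pics/m5.png

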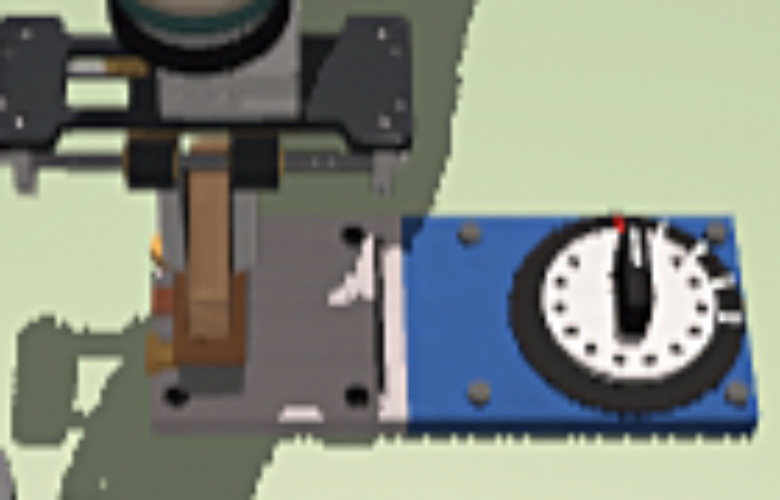

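Partway through: the three pieces (crop (155,245), (160,300), (158,355)) are at the bed edge ahead of the bristles. I'll continue.

>>> play_rows:
  deltas:
    - [[0,7,0],0,1]
    - [[0,14,0],0,1]
    - [[0,21,0],0,1]
    - [[0,28,0],0,1]
    - [[0,35,0],0,1]
    - [[0,42,0],0,1]
    - [[0,48,0],0,1]
    - [[0,48,0],0,1]

```text
clock: 6.38
eef_pos: [0.6148, -0.0644, 0.0688]
orientation: [0.99, 0.142, 0.0, 0.001]
wrist_force: [-0.2, -0.7, -1.5]
opening: 0.212
```

```bash
python3 -c "
from h import *
go(.5852,.0325,.069,16.5);S=grab('scene','s6')
a=cv2.imread('pics/s6.png')[180:270,200:340]
cv2.imwrite('pics/m6.png',cv2.resize(a,(780,500)))"
```

```text
t 6.38 pos [614.8 -64.4  68.8] yaw 16.34 F [-0.2 -0.7 -1.5] op 0.212 | delta [  -1.2 -101.3   -0.4] spin -0.16 tiltz [ 0.001 -0.001 -1.   ]
```

View pics/m6.png

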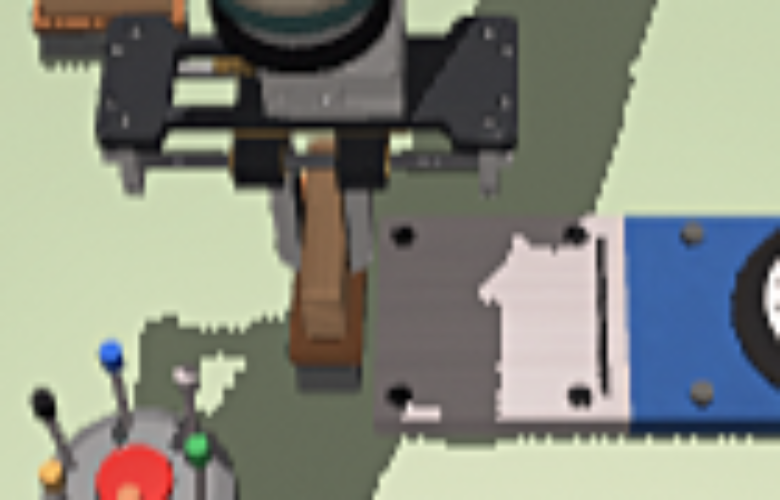

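>>> play_rows:
  deltas:
    - [[0,0,-25],0,1]
    - [[0,0,-55],0,1]
    - [[0,0,-80],0,1]
    - [[-20,10,-80],0,1]
    - [[-50,30,-80],0,1]
    - [[-80,55,-80],0,1]
    - [[-110,80,-80],0,1]
    - [[-130,110,-80],0,1]

```text
clock: 7.1
eef_pos: [0.5178, -0.2043, 0.1488]
orientation: [0.99, 0.144, -0.001, -0.001]
wrist_force: [0.0, -0.5, -1.5]
opening: 0.209
```

```bash
python3 -c "
from h import *
go(.4585,-.3505,.145,26);S=grab('scene','s7')
a=cv2.imread('pics/s7.png')[180:300,200:360]
cv2.imwrite('pics/m7.png',cv2.resize(a,(780,585)))"
```

```text
t 7.1 pos [ 517.8 -204.3  148.8] yaw 16.54 F [ 0.  -0.5 -1.5] op 0.209 | delta [-98.4 123.3   3.8] spin -9.46 tiltz [-0.003  0.001 -1.   ]
```

View pics/m7.png

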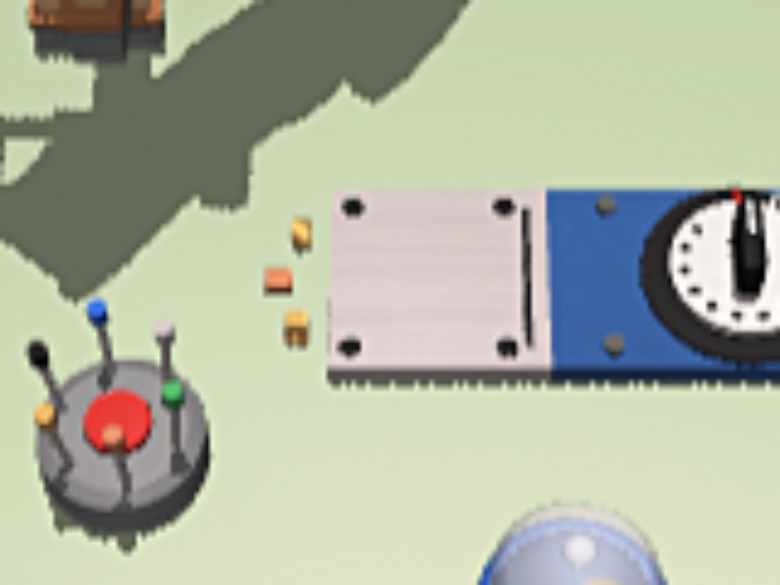

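All three scraps are on the bench, at crop (300,235), (278,280) and (296,328), and the bed is clear. Next the brush goes back to its old spot.

>>> play_rows:
  deltas:
    - [[-20,25,0],-2,1]
    - [[-45,55,0],-4,1]
    - [[-70,85,0],-6,1]
    - [[-88,108,0],-8,1]
    - [[-98,121,0],-9.5,1]
    - [[-98,121,0],-9.5,1]
    - [[-98,121,0],-9.5,1]

```text
clock: 7.73
eef_pos: [0.4611, -0.3481, 0.1486]
orientation: [0.975, 0.224, 0.0, -0.0]
wrist_force: [0.6, 0.3, -1.0]
opening: 0.209
```

```bash
python3 -c "
from h import *
go(.4585,-.3505,.0505,26)"
```

```text
t 7.73 pos [ 461.1 -348.1  148.6] yaw 25.84 F [ 0.6  0.3 -1. ] op 0.209 | delta [-3.4  1.1 98.1] spin -0.16 tiltz [ 0.     0.001 -1.   ]
```

>>> play_rows:
  deltas:
    - [[0,0,30],0,1]
    - [[0,0,60],0,1]
    - [[0,0,80],0,1]
    - [[0,0,90],0,1]
    - [[0,0,95],0,1]
    - [[0,0,97],0,1]
    - [[0,0,98],0,1]
    - [[0,0,98],0,1]

```text
clock: 8.4
eef_pos: [0.4622, -0.3484, 0.0517]
orientation: [0.974, 0.225, 0.001, 0.001]
wrist_force: [0.8, 0.4, -2.6]
opening: 0.213
```

```bash
python3 -c "
from h import *
go(.4585,-.3505,.0505,26)"
```

```text
t 8.4 pos [ 462.2 -348.4   51.7] yaw 25.98 F [ 0.8  0.4 -2.6] op 0.213 | delta [-4.2  0.3  1.2] spin -0.02 tiltz [ 0.002 -0.001 -1.   ]
```

>>> play_rows:
  deltas:
    - [[0,0,1.3],0,1]
    - [[0,0,1.3],0,1]
    - [[0,0,1.3],0,1]

```text
clock: 8.65
eef_pos: [0.4616, -0.3486, 0.0501]
orientation: [0.974, 0.225, 0.0, 0.0]
wrist_force: [-0.2, 0.7, 0.8]
opening: 0.21
```

>>> play_rows:
  deltas:
    - [[0,0,0],0,0.7]
    - [[0,0,0],0,0.5]
    - [[0,0,0],0,0]
    - [[0,0,0],0,0]
    - [[0,0,0],0,0]
    - [[0,0,0],0,0]
    - [[0,0,0],0,0]
    - [[0,0,0],0,0]

```text
clock: 9.32
eef_pos: [0.4612, -0.3482, 0.0494]
orientation: [0.974, 0.225, -0.0, -0.0]
wrist_force: [0.4, 1.2, 0.2]
opening: 0.743
```

```bash
python3 -c "
from h import *
go(.4585,-.3505,.0505,26)"
```

```text
t 9.32 pos [ 461.2 -348.2   49.4] yaw 25.96 F [0.4 1.2 0.2] op 0.743 | delta [-3.4  0.9 -1.1] spin -0.04 tiltz [-0.  0. -1.]
```

>>> play_rows:
  deltas:
    - [[0,0,-30],0,0]
    - [[0,0,-65],0,0]
    - [[0,0,-100],0,0]
    - [[0,0,-110],0,0]

```text
clock: 9.65
eef_pos: [0.4636, -0.35, 0.1643]
orientation: [0.974, 0.225, 0.003, 0.003]
wrist_force: [1.4, 0.8, 0.3]
opening: 0.997
```

```bash
python3 -c "
from h import *
go(.547,.1755,.16,16.5);print(arm.get_obs()['joints']);grab('scene','s8')
a=cv2.imread('pics/s8.png')[100:220,130:290]
cv2.imwrite('pics/m8.png',cv2.resize(a,(640,480)))"
```

```text
t 9.65 pos [ 463.6 -350.   164.3] yaw 25.95 F [1.4 0.8 0.3] op 0.997 | delta [ 304.9 -436.1    2.4] spin 9.45 tiltz [ 0.007 -0.005 -1.   ]
[ 0.58605612  0.57284963  0.01898077  1.76881008 -0.01442162  0.79211066
 -0.50586158]
```

View pics/m8.png

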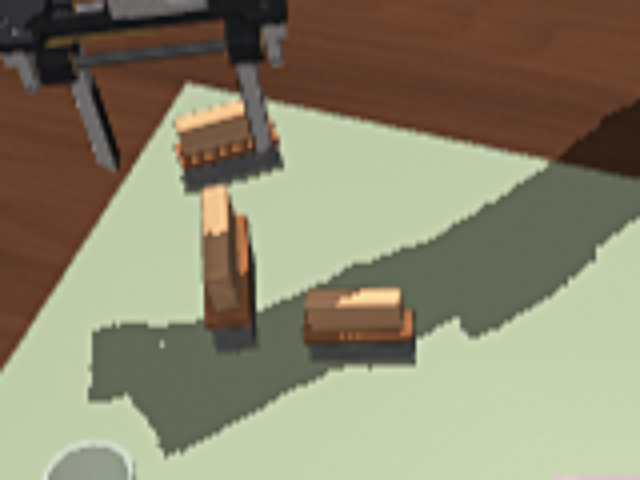

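>>> play_rows:
  deltas:
    - [[12,-17,0],-7,0]
    - [[24,-35,0],-14,0]
    - [[38,-54,0],-21,0]
    - [[52,-74,0],-28,0]
    - [[66,-94,0],-35,0]
    - [[80,-114,0],-42,0]
    - [[94,-134,0],-49,0]
    - [[108,-154,0],-56,0]

```text
clock: 10.37
eef_pos: [0.49, -0.161, 0.1581]
orientation: [0.753, 0.658, -0.0, -0.001]
wrist_force: [0.7, 0.0, 0.7]
opening: 1.001
```

```bash
python3 -c "
from h import *
go(.547,.1755,.16,196.5)"
```

```text
t 10.37 pos [ 490.  -161.   158.1] yaw 82.31 F [0.7 0.  0.7] op 1.001 | delta [341.1  11.5  -1.7] spin -114.19 tiltz [-0.002  0.001 -1.   ]
```

>>> play_rows:
  deltas:
    - [[22,1,-1],-7,0]
    - [[45,2,-1],-14,0]
    - [[68,3,-1],-21,0]
    - [[91,4,-1],-28,0]
    - [[114,5,-1],-35,0]
    - [[137,6,-1],-42,0]
    - [[160,7,-1],-49,0]
    - [[183,8,-1],-56,0]

```text
clock: 11.03
eef_pos: [0.5235, 0.0187, 0.1591]
orientation: [0.356, 0.935, -0.0, -0.001]
wrist_force: [-0.5, 0.2, 0.4]
opening: 0.999
```

```bash
python3 -c "
from h import *
go(.547,.1755,.16,196.5)"
```

```text
t 11.03 pos [523.5  18.7 159.1] yaw 138.32 F [-0.5  0.2  0.4] op 0.999 | delta [ 86.7 132.7  -0.9] spin -58.18 tiltz [-0.002  0.001 -1.   ]
```

>>> play_rows:
  deltas:
    - [[13,19,0],-7,0.3]
    - [[25,38,0],-14,0.45]
    - [[37,57,0],-21,0.45]
    - [[49,76,0],-28,0.45]
    - [[61,95,0],-35,0.45]
    - [[73,114,0],-42,0.45]
    - [[82,126,0],-49,0.45]
    - [[86,132,0],-56,0.45]

```text
clock: 11.7
eef_pos: [0.5478, 0.1763, 0.1592]
orientation: [-0.126, 0.992, 0.001, -0.001]
wrist_force: [0.9, -0.5, -0.1]
opening: 0.557
```

>>> play_rows:
  deltas:
    - [[0,0,0],-2,0.45]
    - [[0,0,0],-2,0.45]
    - [[0,0,0],-2,0.45]

```text
clock: 11.95
eef_pos: [0.5481, 0.1729, 0.1591]
orientation: [-0.138, 0.99, 0.0, -0.001]
wrist_force: [0.1, 0.3, -0.4]
opening: 0.552
```

```bash
python3 -c "
from h import *
go(.547,.1755,.08,196.5);print(arm.get_obs()['joints']);grab('scene','s9')
a=cv2.imread('pics/s9.png')[160:280,250:410]
cv2.imwrite('pics/m9.png',cv2.resize(a,(640,480)))"
```

```text
t 11.95 pos [548.1 172.9 159.1] yaw -164.11 F [ 0.1  0.3 -0.4] op 0.552 | delta [ 0.2  2.8 79.1] spin -0.61 tiltz [-0.002 -0.    -1.   ]
[ 0.12785786  0.68850859 -0.78375898  1.76546094  0.58744947  0.940096
  0.9448977 ]
```

View pics/m9.png

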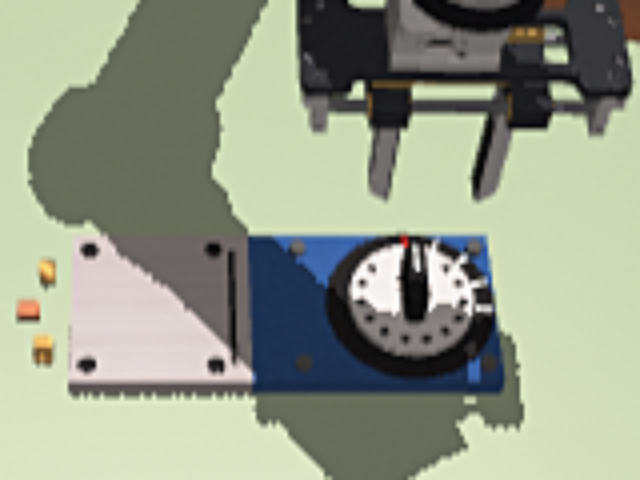

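```bash
python3 -c "
from h import *
S=grab('scene');go(.547,.1755,.08,196.5)
print(proj(S,arm.get_obs()['eef_pos']))
im=S['image'][:,:,::-1].copy();x=arm.get_obs()['eef_pos']
for z in (.06,):
  for X in([.547,.1755,.062],[.547+.021,.1755+.006,.062],[.547-.021,.1755-.006,.062]):
    u,v=proj(S,X);print(u,v)
b=cv2.resize(im[205:265,315:395],None,fx=10,fy=10,interpolation=cv2.INTER_CUBIC)
for X,c in (([.547,.1755,.062],(0,255,0)),([.568,.1815,.062],(0,255,255)),([.526,.1695,.062],(0,255,255))):
  u,v=proj(S,X);cv2.circle(b,(int((u-315+.5)*10),int((v-205+.5)*10)),5,c,2)
cv2.imwrite('pics/m10.png',b)
"
```

```text
t 12.05 pos [548.6 172.6 159.7] yaw -164.13 F [-0.2  0.4  0.3] op 0.549 | delta [ 0.6  3.2 79.7] spin -0.63 tiltz [-0.001 -0.    -1.   ]
(np.float64(356.469465001436), np.float64(206.26455633200143))
352.97549176912685 227.76350301305143
353.58690819133733 234.82766218911166
352.3774405655144 220.8537623775641
```

View pics/m10.png

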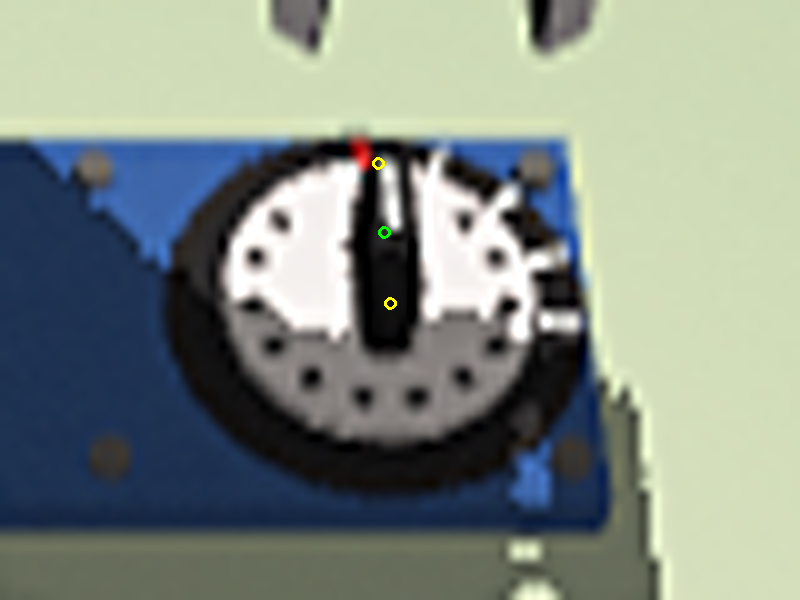

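>>> play_rows:
  deltas:
    - [[1,2,30],0,0.45]
    - [[1,2,60],0,0.45]
    - [[1,2,85],0,0.45]
    - [[1,2,105],0,0.45]
    - [[1,2,118],0,0.45]
    - [[1,2,123],0,0.45]
    - [[1,2,123],0,0.45]
    - [[1,2,123],0,0.45]

```text
clock: 12.72
eef_pos: [0.5479, 0.1752, 0.0381]
orientation: [-0.139, 0.99, 0.0, 0.001]
wrist_force: [-0.2, -0.1, 0.2]
opening: 0.55
```

```bash
python3 -c "
from h import *
go(.547,.175,.036,196.5);grab('scene','s11')
a=cv2.imread('pics/s11.png')[160:280,250:410]
cv2.imwrite('pics/m11.png',cv2.resize(a,(800,600),interpolation=cv2.INTER_CUBIC))"
```

```text
t 12.72 pos [547.9 175.2  38.1] yaw -164.06 F [-0.2 -0.1  0.2] op 0.55 | delta [0.9 0.1 2.1] spin -0.56 tiltz [ 0.001  0.001 -1.   ]
```

View pics/m11.png

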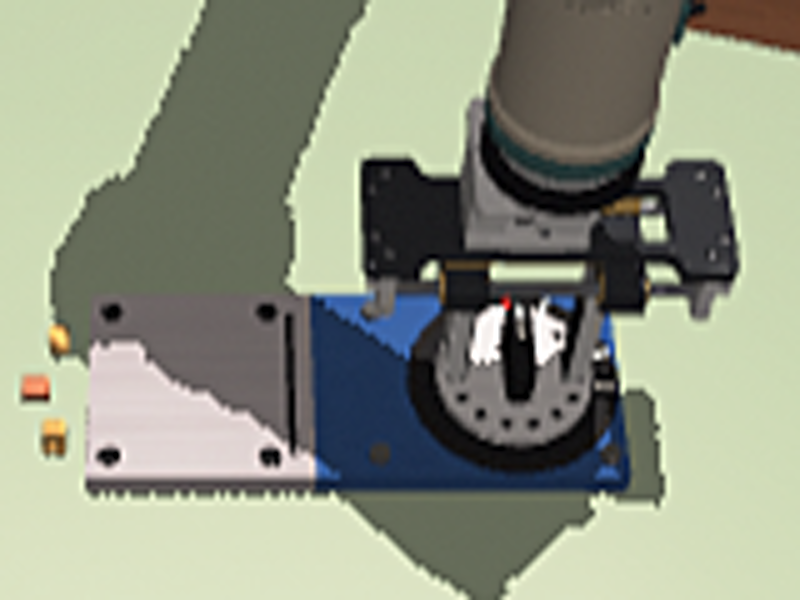

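>>> play_rows:
  deltas:
    - [[0,0,1],0,1]
    - [[0,0,1],0,1]
    - [[0,0,1],0,1]
    - [[0,0,1],0,1]
    - [[0,0,1],0,1]
    - [[0,0,1],0,1]
    - [[0,0,1],0,1]
    - [[0,0,1],0,1]
  newtons: 6

```text
clock: 13.43
eef_pos: [0.547, 0.1772, 0.0366]
orientation: [-0.14, 0.99, 0.002, 0.0]
wrist_force: [-1.5, 5.2, -0.1]
opening: 0.148
```

>>> play_rows:
  deltas:
    - [[0,0,0],0,1]
    - [[0,0,0],0,1]
    - [[0,0,0],0,1]

```text
clock: 13.68
eef_pos: [0.547, 0.1771, 0.0366]
orientation: [-0.14, 0.99, 0.002, 0.0]
wrist_force: [-1.9, 5.0, -0.2]
opening: 0.148
```

```bash
python3 -c "
from h import *
go(.547,.175,.036,196.5);print(arm.get_obs()['torque'])"
```

```text
t 13.68 pos [547.  177.1  36.6] yaw -163.96 F [-1.9  5.  -0.2] op 0.148 | delta [ 0.6 -2.1  0.6] spin -0.46 tiltz [ 0.     0.003 -1.   ]
[1.26105569 0.24754962 0.077707  ]
```

>>> play_rows:
  deltas:
    - [[0,2,0],0,1]
    - [[0,2,0],0,1]
    - [[0,2,0],0,1]
    - [[0,2,0],0,1]

```text
clock: 14.02
eef_pos: [0.547, 0.1771, 0.0366]
orientation: [-0.139, 0.99, 0.0, 0.0]
wrist_force: [-1.7, 3.8, 0.3]
opening: 0.149
```

```bash
python3 -c "
from h import *
go(.547,.175,.036,196.5);print(arm.get_obs()['torque'])"
```

```text
t 14.02 pos [547.  177.1  36.6] yaw -164.04 F [-1.7  3.8  0.3] op 0.149 | delta [ 0.6 -2.1  0.6] spin -0.54 tiltz [ 0.     0.001 -1.   ]
[0.79063779 0.11882308 0.06226978]
```

>>> play_rows:
  deltas:
    - [[0,1,0],0,1]
    - [[0,1,0],0,1]
    - [[0,1,0],0,1]
    - [[0,1,0],0,1]
    - [[0,1,0],0,1]
    - [[0,1,0],0,1]
  newtons: 42

```text
clock: 14.52
eef_pos: [0.5469, 0.1772, 0.0366]
orientation: [-0.139, 0.99, -0.0, 0.0]
wrist_force: [0.3, -0.1, 5.1]
opening: 0.145
```

```bash
python3 -c "
from h import *
go(.547,.175,.036,196.5);o=arm.get_obs();print(o['torque'],o['joints'])"
```

```text
t 14.52 pos [546.9 177.2  36.6] yaw -164.06 F [ 0.3 -0.1  5.1] op 0.145 | delta [ 0.6 -2.1  0.6] spin -0.56 tiltz [ 0.001 -0.001 -1.   ]
[ 0.0630858  -0.07730066  0.03861098] [ 0.03517208  0.84173415 -0.64643326  1.85126887  0.7584158   0.71323086
  0.79670803]
```

>>> play_rows:
  deltas:
    - [[0,0,0],3,1]
    - [[0,0,0],6,1]
    - [[0,0,0],9,1]
    - [[0,0,0],12,1]
    - [[0,0,0],12,1]

```text
clock: 14.93
eef_pos: [0.5471, 0.1765, 0.0365]
orientation: [-0.033, 0.999, -0.001, 0.0]
wrist_force: [0.1, -2.1, 4.6]
opening: 0.148
```

```bash
python3 -c "
from h import *
go(.547,.175,.036,124.5);o=arm.get_obs();print(o['torque'],o['joints'])"
```

```text
t 14.93 pos [547.1 176.5  36.5] yaw -176.16 F [ 0.1 -2.1  4.6] op 0.148 | delta [ 0.2 -1.5  0.5] spin 59.34 tiltz [ 0.001 -0.002 -1.   ]
[-0.22660638 -0.20350301  0.0623578 ] [ 0.00473546  0.82672765 -0.59232541  1.85218742  0.70902167  0.68616841
  0.62883476]
```

>>> play_rows:
  deltas:
    - [[0,0,0],3,1]
    - [[0,0,0],6,1]
    - [[0,0,0],9,1]
    - [[0,0,0],12,1]
    - [[0,0,0],12,1]

```text
clock: 15.35
eef_pos: [0.547, 0.1759, 0.0365]
orientation: [0.071, 0.997, -0.001, 0.0]
wrist_force: [0.4, -2.2, 6.6]
opening: 0.143
```

```bash
python3 -c "
from h import *
go(.547,.175,.036,124.5);o=arm.get_obs();print(o['torque']);grab('scene','s12')
a=cv2.imread('pics/s12.png')[200:270,315:395]
cv2.imwrite('pics/m12.png',cv2.resize(a,(640,560),interpolation=cv2.INTER_CUBIC))"
```

```text
t 15.35 pos [547.  175.9  36.5] yaw 171.87 F [ 0.4 -2.2  6.6] op 0.143 | delta [-0.1 -0.9  0.5] spin 47.37 tiltz [ 0.    -0.003 -1.   ]
[-0.42217392 -0.18541937  0.05864888]
```

View pics/m12.png

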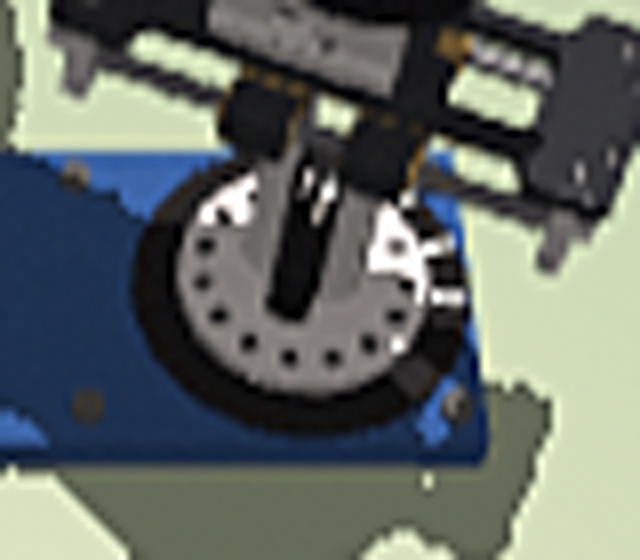

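>>> play_rows:
  deltas:
    - [[0,0,0],3,1]
    - [[0,0,0],6,1]
    - [[0,0,0],9,1]
    - [[0,0,0],12,1]
    - [[0,0,0],15,1]
    - [[0,0,0],18,1]
    - [[0,0,0],21,1]
    - [[0,0,0],24,1]

```text
clock: 16.07
eef_pos: [0.5466, 0.1747, 0.0365]
orientation: [0.277, 0.961, -0.002, 0.0]
wrist_force: [-1.2, -5.7, 8.8]
opening: 0.148
```

```bash
python3 -c "
from h import *
go(.547,.175,.036,124);o=arm.get_obs();print(o['torque'],o['joints'])"
```

```text
t 16.07 pos [546.6 174.7  36.5] yaw 147.81 F [-1.2 -5.7  8.8] op 0.148 | delta [-0.2  0.5  0.5] spin 23.81 tiltz [-0.001 -0.004 -1.   ]
[-0.94665943 -0.00153891  0.09953449] [-0.09130079  0.79011134 -0.42799684  1.85573973  0.5424476   0.61644339
  0.14922249]
```

>>> play_rows:
  deltas:
    - [[0,0,0],3,1]
    - [[0,0,0],6,1]
    - [[0,0,0],9,1]
    - [[0,0,0],12,1]
    - [[0,0,0],12,1]

```text
clock: 16.48
eef_pos: [0.5462, 0.1742, 0.0365]
orientation: [0.376, 0.927, -0.003, 0.0]
wrist_force: [-1.6, -5.7, 8.7]
opening: 0.145
```

```bash
python3 -c "
from h import *
go(.547,.175,.036,124);o=arm.get_obs();print(o['torque'],o['joints'])"
```

```text
t 16.48 pos [546.2 174.2  36.5] yaw 135.83 F [-1.6 -5.7  8.7] op 0.145 | delta [0.  1.2 0.5] spin 11.83 tiltz [-0.001 -0.005 -1.   ]
[-1.07567131 -0.00752047  0.07550941] [-0.12551265  0.78057697 -0.37192859  1.85729251  0.48063249  0.59714401
 -0.00402682]
```

>>> play_rows:
  deltas:
    - [[-0.5,-0.5,0],2,1]
    - [[-1,-1,0],4,1]
    - [[-1.4,-1.4,0],6,1]
    - [[-1.4,-1.4,0],8,1]
    - [[-1.4,-1.4,0],10,1]
    - [[-1.4,-1.4,0],10,1]

```text
clock: 16.98
eef_pos: [0.5458, 0.1737, 0.0366]
orientation: [0.455, 0.891, -0.002, -0.0]
wrist_force: [-2.5, -2.5, 7.0]
opening: 0.148
```

```bash
python3 -c "
from h import *
go(.547,.175,.036,123.94);o=arm.get_obs();print(o['torque'])
S=grab('scene','s13');grab('top','t13')
a=cv2.imread('pics/s13.png')[200:270,315:395]
cv2.imwrite('pics/m13.png',cv2.resize(a,(640,560),interpolation=cv2.INTER_CUBIC))"
```

```text
t 16.98 pos [545.8 173.7  36.6] yaw 125.92 F [-2.5 -2.5  7. ] op 0.148 | delta [0.3 1.7 0.5] spin 1.98 tiltz [-0.002 -0.003 -1.   ]
[-0.61501886  0.26055515  0.05813798]
```

View pics/m13.png

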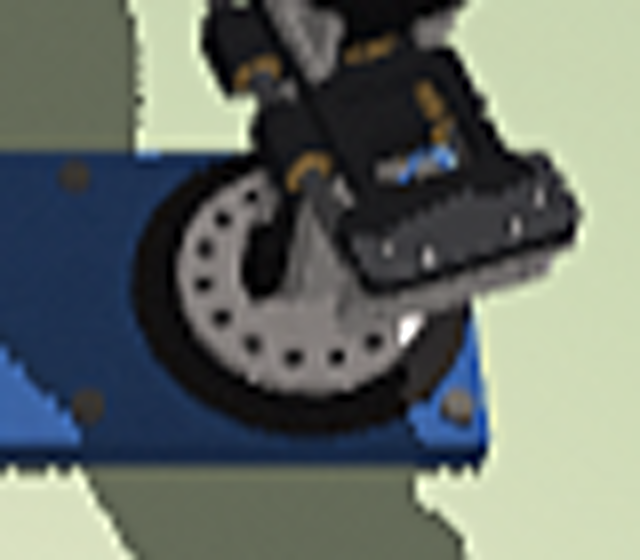

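>>> play_rows:
  deltas:
    - [[0,0,0],1,1]
    - [[0,0,0],2,1]
    - [[0,0,0],2,1]
    - [[0,0,0],2,1]
    - [[0,0,0],2,1]

```text
clock: 17.5
eef_pos: [0.5457, 0.1737, 0.0365]
orientation: [0.469, 0.883, -0.002, -0.0]
wrist_force: [-1.8, -3.0, 8.6]
opening: 0.148
```

```bash
cat > dots.py <<'E'
from h import *
import sys
S=arm.grab_frame('scene')
cv2.imwrite('pics/s14.png',S['image'][:,:,::-1])
for n in ('scene0','s9','s11','s12','s13','s14'):
    g=cv2.imread(f'pics/{n}.png',0)
    # fit plate disk centre: use known centre; rectify to top-down 0.25 mm/px at z=.030
    c=np.array([.5465,.1765]); r=.045; N=360
    xs=np.linspace(-r,r,N)
    P=np.array([proj(S,[c[0]+x,c[1]+y,.030]) for x in (xs[0],xs[-1]) for y in (xs[0],xs[-1])]).astype(np.float32)
    H=cv2.getPerspectiveTransform(P,np.float32([[0,0],[N-1,0],[0,N-1],[N-1,N-1]])) # col=y,row=x
    w=cv2.warpPerspective(g,H,(N,N),flags=cv2.INTER_CUBIC)
    cv2.imwrite(f'pics/w_{n}.png',w)
ims=[cv2.resize(cv2.imread(f'pics/w_{n}.png',0),(260,260)) for n in ('scene0','s9','s11','s12','s13','s14')]
cv2.imwrite('pics/w.png',np.vstack([np.hstack(ims[:3]),np.hstack(ims[3:])]))
go(.547,.175,.036,123.94);print(arm.get_obs()['torque'])
E
python3 dots.py
```

```text
t 17.55 pos [545.7 173.7  36.5] yaw 124.01 F [-1.6 -3.2  8.4] op 0.146 | delta [0.3 1.8 0.5] spin 0.07 tiltz [-0.002 -0.003 -1.   ]
[-0.59268184  0.2604029   0.11943019]
```

View pics/w.png

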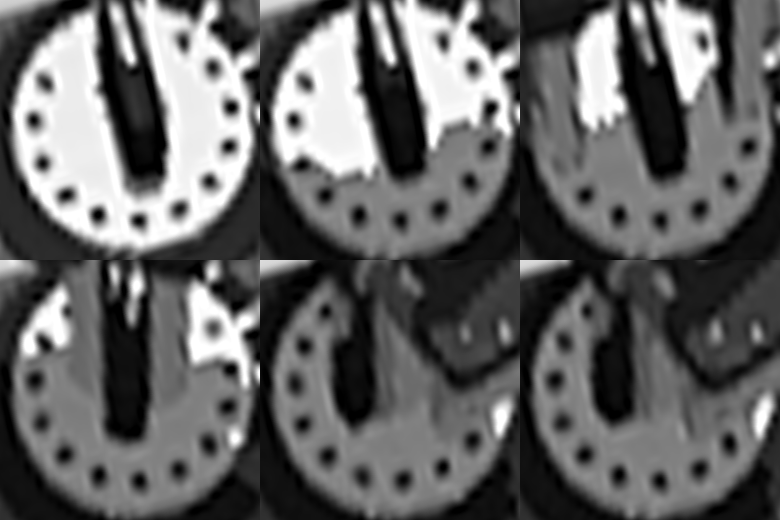

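```bash
python3 - <<'E'
from h import *
# plate centre from home rectified view: bright disc ellipse
g0=cv2.imread('pics/w_scene0.png',0)
res={}
for n in ('scene0','s9','s12','s13','s14'):
    g=cv2.imread(f'pics/w_{n}.png',0)
    bh=cv2.morphologyEx(g,cv2.MORPH_BLACKHAT,cv2.getStructuringElement(cv2.MORPH_ELLIPSE,(41,41)))
    m=(bh>35).astype(np.uint8)
    k,l,st,ce=cv2.connectedComponentsWithStats(m)
    pts=[]
    for i in range(1,k):
        if 150<st[i,4]<900 and max(st[i,2],st[i,3])<36:
            mm=(l==i)*bh.astype(float);ys,xs=np.nonzero(mm);w=mm[ys,xs];pts.append(((xs*w).sum()/w.sum(),(ys*w).sum()/w.sum()))
    res[n]=np.array(pts)
# circle fit from home
P=res['scene0'];print(len(P))
def fit(P):
    A=np.c_[2*P,np.ones(len(P))];s=np.linalg.lstsq(A,(P**2).sum(1),rcond=None)[0];return s[:2],np.sqrt(s[2]+s[:2]@s[:2])
c,r=fit(P);print('c',c,'r',r,np.abs(np.hypot(*(P-c).T)-r).max())
for n,Q in res.items():
    rr=np.hypot(*(Q-c).T);Q=Q[abs(rr-r)<8]
    a=np.degrees(np.arctan2(Q[:,0]-c[0],Q[:,1]-c[1]));a=np.sort(a);print(n,a.round(1))
E
```

```text
2
c [144.94476693 122.53681575] r 189.8012570371278 8.526512829121202e-14
scene0 [14.5 64.8]
s9 [15.1 31.7 48.3 65.1]
s12 [14.6 31.3 64.6]
s13 [16.3 32.9 49.3]
s14 [14.7 31.7 63.5]
```

```bash
python3 - <<'E'
from h import *
res={}
for n in ('scene0','s9','s12','s13','s14'):
    g=cv2.imread(f'pics/w_{n}.png',0)
    bh=cv2.morphologyEx(g,cv2.MORPH_BLACKHAT,cv2.getStructuringElement(cv2.MORPH_ELLIPSE,(41,41)))
    m=(bh>0.5*np.percentile(bh[200:],99)).astype(np.uint8)
    k,l,st,ce=cv2.connectedComponentsWithStats(m)
    pts=[]
    for i in range(1,k):
        if 60<st[i,4]<1200 and max(st[i,2],st[i,3])<40:
            mm=(l==i)*bh.astype(float);ys,xs=np.nonzero(mm);w=mm[ys,xs];pts.append(((xs*w).sum()/w.sum(),(ys*w).sum()/w.sum()))
    res[n]=np.array(pts)
allp=np.vstack(list(res.values()))
allp=allp[abs(np.hypot(*(allp-[182,175]).T)-132)<14]
def fit(P):
    A=np.c_[2*P,np.ones(len(P))];s=np.linalg.lstsq(A,(P**2).sum(1),rcond=None)[0];return s[:2],np.sqrt(s[2]+s[:2]@s[:2])
c,r=fit(allp);print('c',c,'r',r, 'world', .5465+(c[1]-180)*.09/359,.1765+(c[0]-180)*.09/359, 'r mm',r*90/359)
for n,Q in res.items():
    rr=np.hypot(*(Q-c).T);Q=Q[abs(rr-r)<8]
    a=np.sort(np.degrees(np.arctan2(Q[:,0]-c[0],Q[:,1]-c[1])));print(n,a.round(1),'mod24',(a%24).round(1))
E
```

```text
c [182.95040172 171.48224322] r 135.08616349517447 world 0.5443646292193367 0.17723965502791725 r mm 33.865612018288864
scene0 [-115.4  -91.9  -66.4  -42.9  -20.5    4.    28.9   53.2   76.9   99.6
  124.8  148.3] mod24 [4.6 4.1 5.6 5.1 3.5 4.  4.9 5.2 4.9 3.6 4.8 4.3]
s9 [-115.3  -91.6  -65.4  -43.2  -20.     4.8   29.    53.3   76.8  124.6
  148.4] mod24 [4.7 4.4 6.6 4.8 4.  4.8 5.  5.3 4.8 4.6 4.4]
s12 [-138.2 -115.7  -92.   -67.   -43.7  -20.     4.2   28.4   51.7   76.6
   98.2  124.4] mod24 [5.8 4.3 4.  5.  4.3 4.  4.2 4.4 3.7 4.6 2.2 4.4]
s13 [-137.3 -113.4  -90.   -65.7  -41.8  -17.8    6.5   30.8   54.7   99.7] mod24 [6.7 6.6 6.  6.3 6.2 6.2 6.5 6.8 6.7 3.7]
s14 [-138.3 -115.6  -92.   -66.7  -43.7  -20.     4.4   29.    52. ] mod24 [5.7 4.4 4.  5.3 4.3 4.  4.4 5.  4. ]
```

Plate dots (24° pitch) are back in phase with the home picture to about 0.2°, and the tool has turned 71.9°, so the plate is at the third stop. One whole-scene look before I hand in.

>>> play_rows:
  deltas:
    - [[0,0,0],0,1]
    - [[0,0,0],0,1]
    - [[0,0,0],0,1]
    - [[0,0,0],0,1]
    - [[0,0,0],0,1]
    - [[0,0,0],0,1]

```text
clock: 18.05
eef_pos: [0.5457, 0.1737, 0.0365]
orientation: [0.469, 0.883, -0.002, -0.0]
wrist_force: [-1.7, -3.1, 8.8]
opening: 0.143
```

```bash
python3 -c "
from h import *
go(.5457,.1737,.0365,123.94);grab('scene','s15')
a=cv2.imread('pics/s15.png');b=cv2.imread('pics/scene0.png')
cv2.imwrite('pics/m15.png',cv2.resize(a[100:340,40:460],(800,457),interpolation=cv2.INTER_CUBIC))
d=cv2.absdiff(a,b).max(2)
for n,(u,v) in dict(dome=(317,303),stand=(225,267),beaker=(153,224),loupe=(435,223)).items(): print(n,d[v-18:v+18,u-18:u+18].mean().round(1))
"
```

```text
t 18.05 pos [545.7 173.7  36.5] yaw 124.01 F [-1.7 -3.1  8.8] op 0.143 | delta [ 0. -0.  0.] spin 0.07 tiltz [-0.002 -0.003 -1.   ]
dome 5.5
stand 4.8
beaker 5.8
loupe 5.8
```

View pics/m15.png

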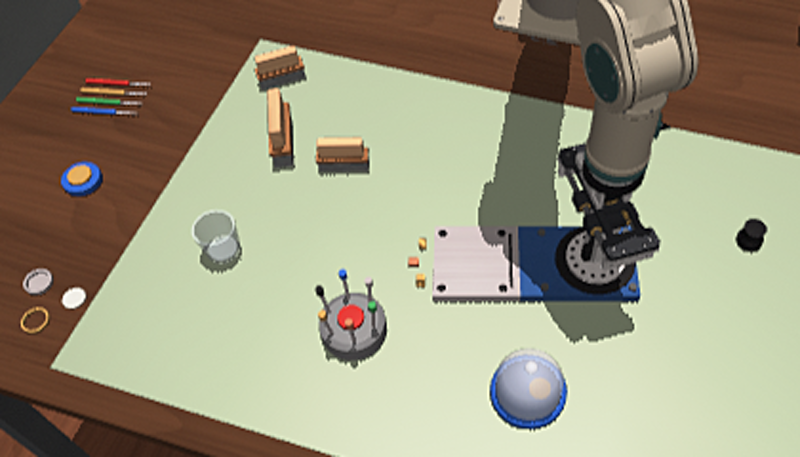

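The picture shows the brush standing at (279,128), the scraps on the bench near (417,262), the bed clear, the other objects in place, and the knob gripped.

```bash
python3 -c "
from station import arm
print(arm.close_job())"
```

```text
the job is handed in; nothing more can be done
None
```

The job is handed in at about 18 s. I swept all three scraps off the die bed onto the bench in one stroke with the largest brush. I then stood the brush back on its bristles at its old spot and let go. Last I gripped the knob with 42 N and turned it clockwise 72° to the third stop, where the arm still holds it.

**Last checks:**
- **Sweep:** the bed is clear, with the three scraps lying beside it on the bench.
- **Brush:** it is upright and free of the gripper.
- **Left alone:** the dome, stand, beaker and loupe look unmoved in the before and after pictures.
- **Knob angle:** the tool turned 71.9°. The plate's dots, 24° apart, match their home pattern to about 0.2°.

**Could not confirm or disagreed:**
- The gripper hid the red line, so the angle rests on the tool turn and the dots.
- I did not feel the clicks clearly in the torque readings, so I counted the stops by angle.
- The two cameras disagreed by about 5 mm in y. I averaged them and trued up the knob position by contact.

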